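Shut the red-handled valve under the sliding cover

ROBOT

A 6-joint arm with a two-finger parallel gripper is mounted at the origin on a cart in front of the work surface, level with it; the furniture and walls round the work are solid. World frame = base frame: x ahead of the robot, y to its left, z up, the work surface at z = 0. Lengths are in m, angles in rad, forces in N, time in s.
With the tool pointing down it reaches from about 0.225 to 0.875 m from the base axis. Payload 3.4 kg.
Tool frame: the origin (TCP) lies at the very end of the fingers, on their centre line; the grasp point (between the pads) lies 19 mm behind it; x points along the fingers, y is the direction in which the jaws open and shut, and the axes are right-handed (so a half turn about x gives the same grasp; the last joint's range is limited). The gripper opens to 85 mm and grips with 20 to 120 N. Pads are 22 mm wide; open, the fingers measure 114 mm over their backs; the gripper's body (76 mm by 85 mm) begins 54 mm behind the grasp point. The pads swing forward as they close: fully open they stand 13 mm farther back than shut.
Start: joints at [-1.367, 0.276, 1.505, -0, 1.361, -0.121], TCP at [0.183, -0.545, 0.231] pointing down, gripper open.
Joint ranges: [-2.89, 2.89], [-0.75, 2.08], [0.22, 2.7], [-1.18, 4.32], [0.11, 2.71], [-2.7, 2.7]. Speed limits (rad/s): [2.57, 2.57, 3.14, 3.14, 3.14, 3.14].

INTERFACE

Orientations are given as a unit quaternion [w, x, y, z].
In Python, from rig import manip gives the robot as it stands. The module is installed in compiled form; this text tells all that it offers.
- The arm moves only by the tool play_rows, never from a script. Its argument "plan" is a list that holds one entry, the list of rows, each a list of 5 numbers: the closure, from 0 (fully open) to 1 (shut), then the shift along the tool's x, y, z in m, then the turn about the tool's x in degrees. A call has 1 to 12 rows; each row is the pose to reach, as a shift and turn from the pose measured when the call began, along the tool's axes at that moment; what a row does not reach only later rows make up. A row lasts 1/10 s, in which the tool goes at most 50 mm and 8.59 degrees, less where a joint would pass 70% of its speed; a pose out of reach is approached as far as the arm can. A call with a gripper value outside its range is refused whole. The fingers move at their own pace and stop on an object; "grip_force" is the grip in N (left out, the last holds). Time passes only in rows, so rows that repeat a pose let the fingers close. It gives the time, the measured TCP pose, the force and the opening at its end, in the units of the state.
- manip.get_state(): the state, without advancing time (a new reading comes with each control period).
- manip.get_image(name): name is "scene" or "top"; returns (picture, depth): 420x560x3 uint8, red, green, blue; 420x560 float32, m along the optical axis (not along the pixel's ray), 0 where there is no reading.
- manip.camera_params(name): a dict with "intrinsics" (3x3 intrinsics, pixels), "R" (3x3) and "t" (3): a world point X has camera coordinates R X + t. Camera axes: x right, y down, z forward; pixel columns grow to the right and rows downward; lengths in m; the calibration is good to about 2 mm. A picture is of the moment at which its call begins. camera_params takes no time and is no camera call.
- manip.sign_off(): hands the job in, once; it reports no verdict.
The state is a dict: "clock": time; "qpos": joint angles; "qd": joint speeds; "effort": joint torques, N m; "position": TCP position; "ee_rot": TCP orientation; "contact_force": force on the tool from outside, world axes, zero at the start; "moment": the same for the moment, N m; "width": finger opening in m.
Only numpy, scipy, OpenCV 4.12 (cv2) and the standard library are available. Lean on these libraries where they do the work, as an engineer would, in place of code of your own. Each camera call takes 0.05 s, during which the arm holds its last target.

TASK

With shut fingertips push the white cover of the grey shut-off box all the way to the left (as the robot faces it), so that the valve handles are uncovered, then push the red handle with the white band a quarter turn clockwise until it is fully shut. Leave the blue handle open as it is, push gently, never pinching or forcing anything, and do not disturb the things standing round the box.

Things in the scene. Friction and masses are not known exactly. Their poses are not given: they have to be found in the camera images.
- valve_box: Fixed grey box, 116 (x) x 440 (y) x 82 mm high. Origin: centre of underside; x away from the robot, y left, z up; yaw varies up to 0.2 rad. In its frame: the right half, y -0.21 to 0, x -0.05 to 0.05, is an open bay under the cover with two valves, axes at x 0.025 and y -0.155 or -0.065; which is red varies. Right end face y -0.22. Rails on both long edges, top z 0.082, inner edges x +-0.048.
- cover (a joint): White sliding cover plate, 100 x 215 x 6 mm, top at z 0.076. Value in m: 0 = bay covered, grows as it slides to the box's left (+y), stop at 0.215. Starts at 0 to 0.02; all the way left means 0.19 or more. It rubs with about 2.5 N, stays where it is left and cannot come off its rails.
- cover_ridge (a point): Centre of the black push ridge on the cover, moving with it: 70 mm along the box's x, 12 mm thick along y, from the plate (z 0.076) up to z 0.102. With the cover shut it is at y -0.1915 in the box's frame. Push on its right (-y) face.
- red_valve: The brass valve with the red handle, fixed in the bay. Origin: on the bench under the vertical turning axis of its handle; axes parallel to the box's. The pipe along x and its nuts reach up to z = 0.039.
- red_handle (a joint): Red handle with a white band, in rad: 0 = open, pointing to the box's -x (toward the robot); grows clockwise seen from above; at 1.57 it points to +y (left, across its pipe) = shut; stop at 1.62. Starts at 0 to 0.3; counts as shut from 1.42. It rubs with about 0.12 N m and stays where it is left.
- red_grip (a point): Middle of the red handle's upright fin, 34 mm from the turning axis on the handle's centre line, 54 mm above the bench. The fin runs from 20 to 48 mm from the axis (the handle's end), is 10 mm thick, z 0.044 to 0.064; the arm under it is 14 mm wide, z 0.044 to 0.052. Push the fin sideways.
- blue_valve: The like brass valve with the plain blue handle, 90 mm beside the red one. Origin and axes as for the red valve.
- blue_handle (a joint): Blue handle, in rad, like the red one; it starts at 0 to 0.1 (open) and must stay below 0.3.
- bottle: Brown glass bottle with white cap, 93 mm across, 208 mm high, standing loose behind the box. Origin: centre of its underside. Bystander.
- dropper: Small dropper bottle, 35 mm across, 108 mm high, standing loose close behind the box's valve bay. Origin: centre of its underside. Bystander.
- mug: White handled mug, 72 mm across (99 with handle), 80 mm high, loose, behind and left of the box. Origin: centre of its underside. Bystander.
- tape: Roll of beige tape lying flat, 82 mm across, 19 mm high, loose, right of the box. Origin: centre of its underside. Bystander.
- beaker: Small glass beaker, 53 mm across, 70 mm high, loose, behind and left of the box. Origin: centre of its underside. Bystander.

How it is judged:
On the way, in this order (a step that is already met when the one before it is completed fails the run):
1. the cover is pushed all the way to the left while the red handle is still open (value of joint cover above 0.19 m and value of joint red_handle below 0.6 rad), for 0.2 s.
2. the red handle is pushed shut (value of joint red_handle above 1.42 rad and value of joint cover above 0.18 m), for 0.2 s.
At the end, for the whole second after the job is handed in: The cover is at its left end (at least 190 mm along when first pushed there, at least 180 mm at the end), the red handle is shut (at least 1.42 rad of its quarter turn), both at rest; the blue handle is still open (below 0.3 rad); every loose bystander is within 30 mm of where it stood (all of step 2 and value of joint blue_handle below 0.3 rad and velocity of joint cover between -0.02 and 0.02 m/s and velocity of joint red_handle between -0.02 and 0.02 rad/s and distance of each of bottle, dropper, mug, tape, beaker from where it was at the start of the episode below 0.03 m); the robot touches nothing.
It fails at once if the blue handle is turned (value of joint blue_handle above 0.3 rad).
It fails at once if a valve is pinched or forced (more than 35 N from the fingers) (contact force between the fingers and red_valve above 35 N or contact force between the fingers and blue_valve above 35 N).
It fails at once if the cover or the box is pinched or forced (more than 40 N from the fingers) (contact force between the fingers and valve_box above 40 N).
It fails at once if a bystander is moved, lifted or knocked (distance of any of bottle, dropper, mug, tape, beaker from where it was at the start of the episode above 0.03 m).
It also fails if it takes over 48 s, if anything falls off the work surface, if the arm or the gripper's body presses on something with over 40 N, if the wrist force passes 120 N, or if a joint passes its speed limit or range.

## Working session

There is one attempt and no reset: what is moved stays moved. The work goes in short steps, Python scripts to look and compute and a tool call to move; the robot and the scene stay as the last step left them, time stands still between calls to the robot, and variables do not carry over. Pictures are saved under pics/ and viewed, and the job is handed in when it is done.

Besides the shell and the picture viewer there is one more tool, called after ">>>" by a JSON object that holds its "api" and its "payload", one argument or row to a line. play_rows: Moves the arm, as the interface text tells. Its arguments: {"type":"object","properties":{"plan":{"type":"array","items":{"type":"array","items":{"type":"array","items":{"type":"number"}}}},"grip_force":{"type":"number"}},"required":["plan"]}

```bash
mkdir -p pics
cat > h.py <<'E'
import numpy as np,cv2
from rig import manip
def look(n,tag):
    im,d=manip.get_image(n); cv2.imwrite(f'pics/{tag}.png',cv2.cvtColor(im,cv2.COLOR_RGB2BGR)); np.save(f'pics/{tag}_d.npy',d); return im,d
def ray(n,u,v,z):
    p=manip.camera_params(n);K=np.array(p['intrinsics']);R=np.array(p['R']);t=np.array(p['t'])
    c=-R.T@t; r=R.T@np.linalg.inv(K)@np.array([u,v,1.]); return c+r*(z-c[2])/r[2]
def proj(n,X):
    p=manip.camera_params(n);x=np.array(p['R'])@np.array(X)+np.array(p['t']);x=np.array(p['intrinsics'])@x;return x[:2]/x[2]
E
python3 - <<'E'
from h import *
for n in('scene','top'):
    look(n,n+'0');p=manip.camera_params(n);print(n,-np.array(p['R']).T@p['t'])
s=manip.get_state();print({k:np.round(v,3) for k,v in s.items()})
E
```

```text
scene [-0.25425872  0.58871103  0.93947516]
top [ 0.31980583 -0.01481885  1.45404197]
{'clock': np.float64(0.1), 'qpos': array([-1.367,  0.277,  1.506,  0.   ,  1.361, -0.121]), 'qd': array([ 0.001,  0.   , -0.001, -0.   ,  0.   , -0.001]), 'effort': array([ 1.0000e-03, -4.1770e+01, -2.4641e+01, -0.0000e+00,  6.0000e-03,
        0.0000e+00]), 'position': array([ 0.183, -0.544,  0.231]), 'ee_rot': array([-0.114, -0.698, -0.115,  0.698]), 'contact_force': array([ 0.218,  0.382, -0.112]), 'moment': array([ 0.033, -0.02 ,  0.002]), 'width': np.float64(0.086)}
```

View pics/scene0.png

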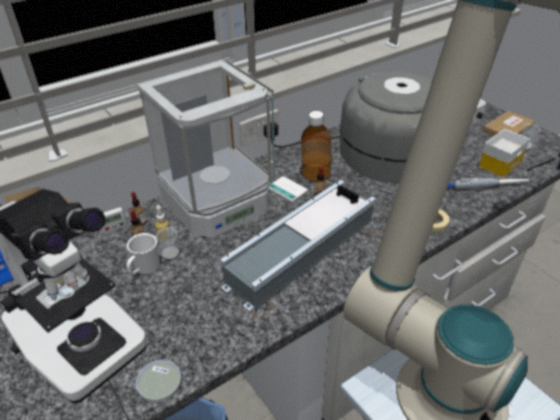

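View pics/top0.png

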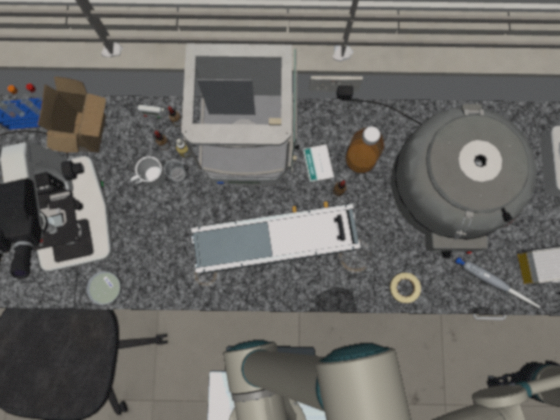

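The top view shows the box at u 193–357, v 207–270, with the cover over its right half and the ridge at about (340,228). The dropper is at (340,187), the tape at (405,288) and the bottle near (365,150). I'll zoom in for corners.

Run:
```python
from h import *
im=cv2.imread('pics/top0.png')
c=im[165:315,180:420];cv2.imwrite('pics/top0c.png',cv2.resize(c,None,fx=3.3,fy=3.3,interpolation=cv2.INTER_CUBIC))
d=np.load('pics/top0_d.npy')
# points in 3D
p=manip.camera_params('top');K=np.array(p['intrinsics']);R=np.array(p['R']);t=np.array(p['t'])
v,u=np.mgrid[0:420,0:560];r=np.stack([u,v,np.ones_like(u)],-1)@np.linalg.inv(K).T
X=(r*d[...,None]-t)@R
m=((X[...,2]>.06)&(X[...,2]<.11)).astype(np.uint8); m[:195]=0;m[285:]=0;m[:,:180]=0;m[:,370:]=0
m=cv2.morphologyEx(m,cv2.MORPH_OPEN,np.ones((3,3)))
n,l,s,_=cv2.connectedComponentsWithStats(m);k=1+s[1:,4].argmax()
pts=np.argwhere(l==k)[:,::-1]
W=np.array([ray('top',a,b,.08)[:2] for a,b in pts],np.float32)
print(cv2.minAreaRect(W),s[k])
z=X[...,2]; rm=(z>.09)&(l==k); q=np.argwhere(rm)[:,::-1];print(len(q))
W2=np.array([ray('top',a,b,.102)[:2] for a,b in q],np.float32);print(cv2.minAreaRect(W2),W2.mean(0))
g=cv2.cvtColor(im,cv2.COLOR_BGR2GRAY)
q=np.argwhere((g<50)&(l==k))[:,::-1]; print(q.min(0),q.max(0),len(q))
```

```text
Traceback (most recent call last):
  File "h.py", line 6, in ray
    p=manip.camera_params(n);K=np.array(p['intrinsics']);R=np.array(p['R']);t=np.array(p['t'])
ValueError: time passes only in moves, steps and waits
```

View pics/top0c.png

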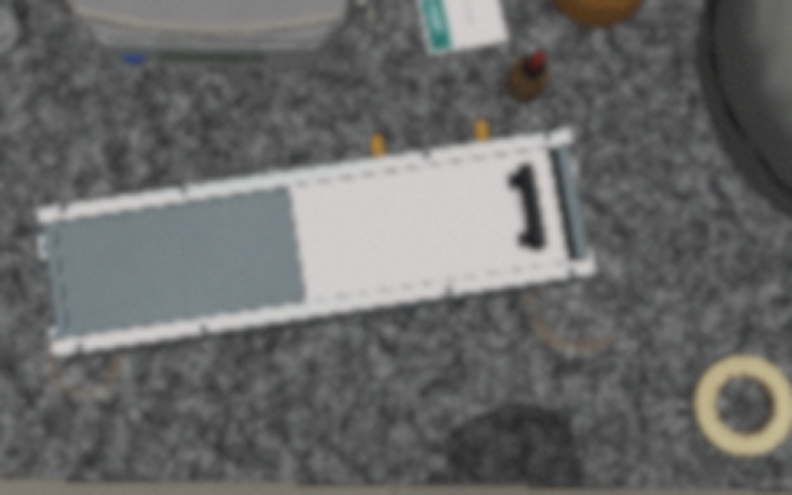

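```bash
cat > h.py <<'E'
import numpy as np,cv2,functools
from rig import manip
@functools.lru_cache
def cam(n):
    p=manip.camera_params(n);return np.array(p['intrinsics']),np.array(p['R']),np.array(p['t'])
def look(n,tag):
    im,d=manip.get_image(n); cv2.imwrite(f'pics/{tag}.png',cv2.cvtColor(im,cv2.COLOR_RGB2BGR)); np.save(f'pics/{tag}_d.npy',d); return im,d
def ray(n,u,v,z):
    K,R,t=cam(n)
    c=-R.T@t; r=R.T@np.linalg.inv(K)@np.array([u,v,1.]); return c+r*(z-c[2])/r[2]
def proj(n,X):
    K,R,t=cam(n);x=K@(R@np.array(X)+t);return x[:2]/x[2]
def cloud(n,d):
    K,R,t=cam(n);v,u=np.mgrid[0:d.shape[0],0:d.shape[1]];r=np.stack([u,v,np.ones_like(u)],-1)@np.linalg.inv(K).T
    return (r*d[...,None]-t)@R
E
python3 - <<'E'
from h import *
im=cv2.imread('pics/top0.png');d=np.load('pics/top0_d.npy');X=cloud('top',d)
m=((X[...,2]>.06)&(X[...,2]<.11)).astype(np.uint8); m[:195]=0;m[285:]=0;m[:,:180]=0;m[:,370:]=0
m=cv2.morphologyEx(m,cv2.MORPH_OPEN,np.ones((3,3)))
n,l,s,_=cv2.connectedComponentsWithStats(m);k=1+s[1:,4].argmax()
pts=np.argwhere(l==k)[:,::-1]
W=np.array([ray('top',a,b,.08)[:2] for a,b in pts],np.float32)
print(cv2.minAreaRect(W),s[k])
print('bench',np.median(X[280:300,200:300,2]))
g=cv2.cvtColor(im,cv2.COLOR_BGR2GRAY)
# corners by hand from crop (u=180+x/3.3, v=165+y/3.3), rail top z .082
C={k:ray('top',180+x/3.3,165+y/3.3,.082)[:2] for k,(x,y) in dict(bl=(38,212),fl=(56,353),br=(573,130),fr=(596,270)).items()}
for k2,v in C.items(): print(k2,v.round(4))
print('len',np.linalg.norm(C['bl']-C['br']),np.linalg.norm(C['fl']-C['fr']),np.linalg.norm(C['bl']-C['fl']),np.linalg.norm(C['br']-C['fr']))
e=(C['bl']-C['br']+C['fl']-C['fr']);e/=np.linalg.norm(e);yaw=np.arctan2(-e[0],e[1]);cen=sum(C.values())/4
print('yaw',yaw,'cen',cen)
for nm,(x,y),z in [('ridge',(527,205),.102),('dropper',(527,85),0.05),('dropcap',(538,62),.105),('tape',(743,405),.019),('pipe1',(378,146),.03),('pipe2',(482,130),.03),('coverleft',(297,245),.076)]:
    P=ray('top',180+x/3.3,165+y/3.3,z)[:2]; q=P-cen; print(nm,P.round(3),'box',(q@[np.cos(yaw),np.sin(yaw)]).round(4),(q@e).round(4))
E
```

```text
((0.5064036846160889, -0.01748652756214142), (0.12157128751277924, 0.439271479845047), 9.477128028869629) [ 193  204  168   68 7065]
bench 0.0003123095069669946
bl [0.525 0.209]
fl [0.4112 0.1894]
br [ 0.5993 -0.2274]
fr [ 0.484  -0.2442]
len 0.4426655077340598 0.43973331241250124 0.11546462132894847 0.11649587447057216
yaw 0.16742751572872416 cen [ 0.50489445 -0.01832826]
ridge [ 0.533 -0.186] box -0.0001 -0.1705
dropper [ 0.644 -0.194] box 0.1079 -0.1965
dropcap [ 0.651 -0.196] box 0.1141 -0.1997
tape [ 0.38  -0.375] box -0.1823 -0.3312
pipe1 [ 0.594 -0.069] box 0.079 -0.065
pipe2 [ 0.609 -0.158] box 0.0792 -0.1549
coverleft [ 0.502 -0.002] box -0.0004 0.0166
```

```bash
cat >> h.py <<'E'
from scipy.spatial.transform import Rotation as Ro
cen=np.array([.505,-.018]);yaw=.167
ex=np.array([np.cos(yaw),np.sin(yaw)]);ey=np.array([-np.sin(yaw),np.cos(yaw)])
def b2w(x,y,z): return np.array([*(cen+x*ex+y*ey),z])
def w2b(P): q=np.array(P[:2])-cen;return np.array([q@ex,q@ey,P[2]])
def tool():
    s=manip.get_state();q=s['ee_rot'];return Ro.from_quat([q[1],q[2],q[3],q[0]]).as_matrix(),np.array(s['position']),s
def shift(P):
    T,p,s=tool();return (T.T@(np.array(P)-p)).round(4)
def rep():
    T,p,s=tool();print('t',s['clock'],'box',w2b(p).round(4),'w',p.round(4),'F',np.round(s['contact_force'],2),'width',s['width'],'box-frame F',[round(float(np.dot(s['contact_force'][:2],e)),2) for e in(ex,ey)])
    b=np.array([[*ex,0],[*ey,0],[0,0,1]]);print('tool axes cols in box\n',(b@T).round(3))
E
python3 - <<'E'
from h import *
rep()
X=cloud('top',np.load('pics/top0_d.npy'))
z=X[...,2];x=X[...,0];y=X[...,1]
m=(z>.15)&(x>.4)&(x<.75)&(y<-.2)&(y>-.8);u=np.argwhere(m)
print('pot y max',y[m].max(),'z',np.percentile(z[m],[50,99]))
m2=m&(y<-.35);print(x[m2].min(),y[m2].max(), z[m2].max())
for P in [(.25,-.235,.231),b2w(0,-.22,.231),b2w(0,-.22,.09)]: print(P,shift(P))
E
```

```text
t 0.1 box [-0.4046 -0.4657  0.2305] w [ 0.1834 -0.5445  0.2305] F [ 0.22  0.38 -0.11] width 0.08561910537312635 box-frame F [0.28, 0.34]
tool axes cols in box
 [[-0.     0.157 -0.988]
 [ 0.002 -0.988 -0.157]
 [-1.    -0.002 -0.   ]]
pot y max -0.21749359318698014 z [0.2474818  0.26150361]
0.49719911968883457 -0.35009874546835884 0.26613140820933895
(0.25, -0.235, 0.231) [-0.     -0.272  -0.1619]
[ 0.54156946 -0.23493933  0.231     ] [-1.000e-04 -1.791e-01 -4.382e-01]
[ 0.54156946 -0.23493933  0.09      ] [ 0.1409 -0.1788 -0.4382]
```

>>> {"api": "play_rows", "payload": {
  "plan": [
    [[1,0,-0.045,-0.02,4.5],[1,0,-0.09,-0.045,9],[1,0,-0.135,-0.07,9],[1,0,-0.18,-0.1,9],[1,0,-0.225,-0.13,9],[1,0,-0.272,-0.16,9],[1,0,-0.272,-0.16,9],[1,0,-0.272,-0.16,9]]
  ]
}}

```text
clock: 0.9
position: [0.2481, -0.2328, 0.2308]
ee_rot: [-0.06, -0.704, -0.061, 0.705]
contact_force: [0.3, -1.2, 0.2]
width: -0.0003
```

Run:
```python
from h import *
rep()
for P in [b2w(0,-.22,.15),b2w(0,-.22,.09)]: print(P,shift(P))
```

```text
t 0.9 box [-0.2891 -0.1691  0.2308] w [ 0.2481 -0.2328  0.2308] F [ 0.34 -1.23  0.19] width -0.0003079257585179734 box-frame F [0.13, -1.27]
tool axes cols in box
 [[ 0.     0.004 -1.   ]
 [ 0.002 -1.    -0.004]
 [-1.    -0.002 -0.   ]]
[ 0.54156946 -0.23493933  0.15      ] [ 0.0808  0.0523 -0.2888]
[ 0.54156946 -0.23493933  0.09      ] [ 0.1408  0.0525 -0.2888]
```

>>> {"api": "play_rows", "payload": {
  "plan": [
    [[1,0.02,0.02,-0.05,0],[1,0.05,0.05,-0.1,0],[1,0.08,0.0525,-0.15,0],[1,0.08,0.0525,-0.2,0],[1,0.08,0.0525,-0.25,0],[1,0.08,0.0525,-0.289,0],[1,0.11,0.0525,-0.289,0],[1,0.135,0.0525,-0.289,0],[1,0.141,0.0525,-0.289,0],[1,0.141,0.0525,-0.289,0]]
  ]
}}

```text
clock: 1.9
position: [0.5408, -0.2355, 0.0882]
ee_rot: [-0.059, -0.703, -0.062, 0.706]
contact_force: [-0.6, -0.1, 0.4]
width: -0.0003
```

Run:
```python
from h import *
rep()
for n in ('top','scene'): look(n,n+'1')
for n,(a,b,c,d) in {'top':(165,315,180,420),'scene':(140,320,200,420)}.items():
    cv2.imwrite(f'pics/{n}1c.png',cv2.resize(cv2.imread(f'pics/{n}1.png')[a:b,c:d],None,fx=3.2,fy=3.2,interpolation=cv2.INTER_CUBIC))
```

```text
t 1.9 box [-0.0008 -0.2204  0.0882] w [ 0.5408 -0.2355  0.0882] F [-0.6  -0.15  0.36] width -0.00025946104399890093 box-frame F [-0.62, -0.05]
tool axes cols in box
 [[-0.003  0.004 -1.   ]
 [ 0.004 -1.    -0.004]
 [-1.    -0.004  0.003]]
```

View pics/scene1c.png

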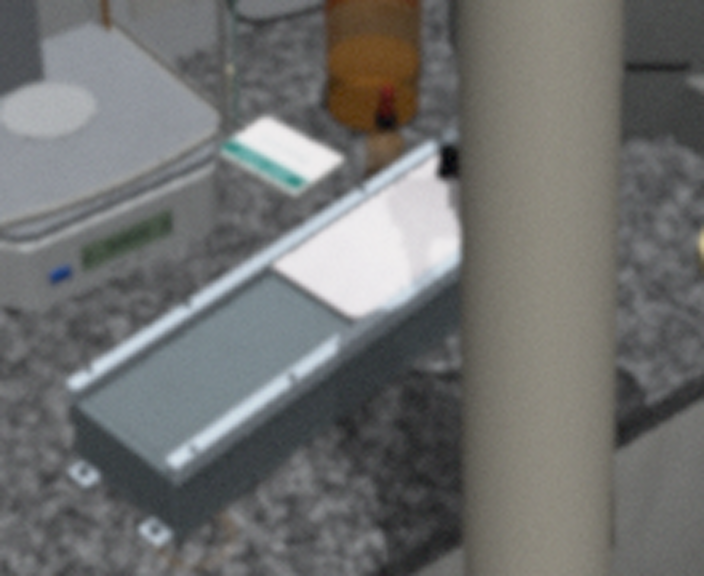

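>>> {"api": "play_rows", "payload": {
  "plan": [
    [[1,0,-0.012,0,0],[1,0,-0.022,0,0],[1,0,-0.03,0,0],[1,0,-0.038,0,0],[1,0,-0.048,0,0],[1,0,-0.06,0,0],[1,0,-0.074,0,0],[1,0,-0.088,0,0],[1,0,-0.102,0,0],[1,0,-0.116,0,0],[1,0,-0.13,0,0],[1,0,-0.144,0,0]]
  ]
}}

```text
clock: 3.2
position: [0.518, -0.0931, 0.0914]
ee_rot: [0.06, 0.705, 0.061, -0.704]
contact_force: [1.5, -3.3, 5.5]
width: -0.0002
```

Run:
```python
from h import *
rep()
n='top';look(n,n+'2')
for n,(a,b,c,d) in {'top':(165,315,180,420)}.items():
    cv2.imwrite(f'pics/{n}2c.png',cv2.resize(cv2.imread(f'pics/{n}2.png')[a:b,c:d],None,fx=3.3,fy=3.3,interpolation=cv2.INTER_CUBIC))
```

```text
t 3.2 box [ 0.0003 -0.0762  0.0914] w [ 0.518  -0.0931  0.0914] F [ 1.48 -3.28  5.48] width -0.00021299433399498782 box-frame F [0.91, -3.48]
tool axes cols in box
 [[ 0.003  0.004 -1.   ]
 [ 0.001 -1.    -0.004]
 [-1.    -0.001 -0.003]]
```

View pics/top2c.png

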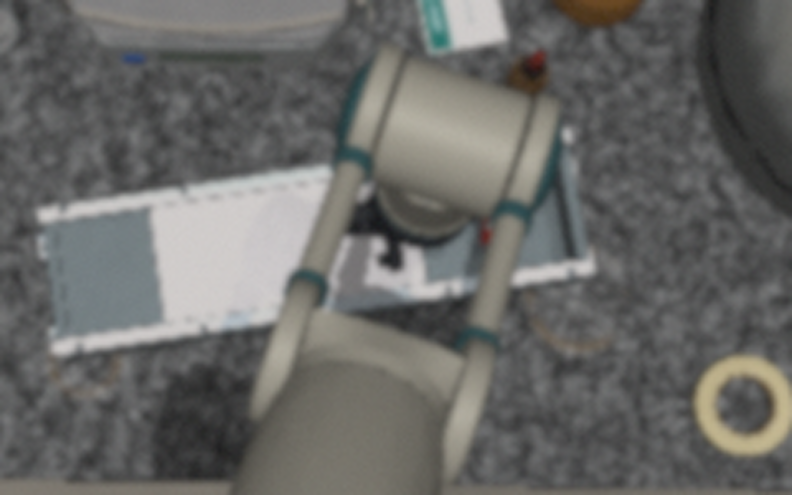

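>>> {"api": "play_rows", "payload": {
  "plan": [
    [[1,0,-0.013,0,0],[1,0,-0.025,0,0],[1,0,-0.037,0,0],[1,0,-0.048,0,0],[1,0,-0.058,0,0],[1,0,-0.066,0,0],[1,0,-0.071,0,0],[1,0,-0.073,0,0],[1,0,-0.073,0,0]]
  ]
}}

```text
clock: 4.15
position: [0.5041, -0.0181, 0.0913]
ee_rot: [0.059, 0.705, 0.062, -0.704]
contact_force: [0.7, -0.3, -0.0]
width: 0.0
```

Run:
```python
from h import *
rep()
n='top';look(n,n+'3')
for n,(a,b,c,d) in {'top':(165,315,180,420)}.items():
    cv2.imwrite(f'pics/{n}3c.png',cv2.resize(cv2.imread(f'pics/{n}3.png')[a:b,c:d],None,fx=3.3,fy=3.3,interpolation=cv2.INTER_CUBIC))
```

```text
t 4.15 box [-0.0009  0.      0.0913] w [ 0.5041 -0.0181  0.0913] F [ 0.65 -0.29 -0.04] width 3.9443195522494755e-05 box-frame F [0.59, -0.4]
tool axes cols in box
 [[ 0.001  0.004 -1.   ]
 [ 0.005 -1.    -0.004]
 [-1.    -0.005 -0.001]]
```

View pics/top3c.png

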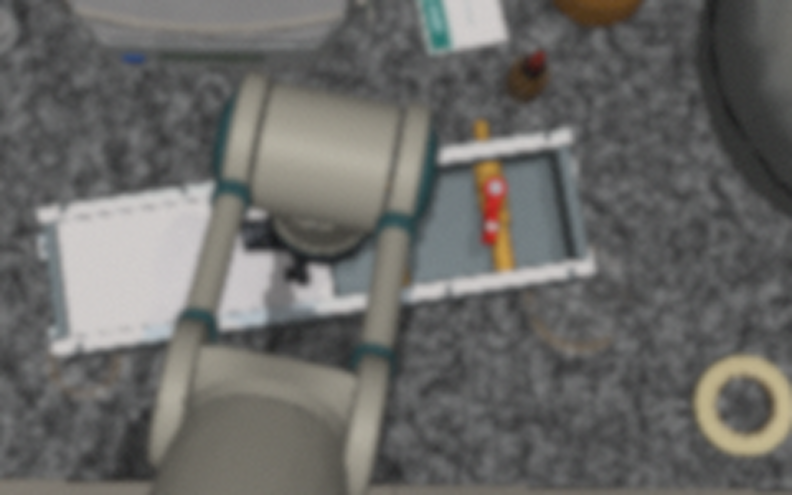

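Run:
```python
from h import *
# white cover edges along box centreline in top3
im=cv2.imread('pics/top3.png').astype(float);
for tag in ('top0','top3'):
    g=cv2.cvtColor(cv2.imread(f'pics/{tag}.png'),cv2.COLOR_BGR2GRAY)
    for x in (-.02,-.03):
        ys=np.arange(.24,-.04,-.003);print(tag,x,[(round(float(y),3),int(g[tuple(proj('top',b2w(x,y,.076))[::-1].round().astype(int))])) for y in ys if y>.18 or (tag=='top0' and y<.04)])
```

```text
top0 -0.02 [(0.24, 90), (0.237, 87), (0.234, 82), (0.231, 72), (0.228, 75), (0.225, 83), (0.222, 93), (0.219, 106), (0.216, 119), (0.213, 121), (0.21, 120), (0.207, 125), (0.204, 125), (0.201, 123), (0.198, 126), (0.195, 126), (0.192, 126), (0.189, 124), (0.186, 124), (0.183, 124), (0.039, 129), (0.036, 128), (0.033, 128), (0.03, 127), (0.027, 127), (0.024, 126), (0.021, 126), (0.018, 135), (0.015, 190), (0.012, 204), (0.009, 205), (0.006, 205), (0.003, 206), (-0.0, 205), (-0.003, 205), (-0.006, 205), (-0.009, 205), (-0.012, 205), (-0.015, 204), (-0.018, 207), (-0.021, 205), (-0.024, 204), (-0.027, 206), (-0.03, 206), (-0.033, 206), (-0.036, 206), (-0.039, 205)]
top0 -0.03 [(0.24, 84), (0.237, 91), (0.234, 92), (0.231, 94), (0.228, 95), (0.225, 93), (0.222, 88), (0.219, 98), (0.216, 120), (0.213, 114), (0.21, 110), (0.207, 120), (0.204, 123), (0.201, 124), (0.198, 125), (0.195, 123), (0.192, 122), (0.189, 125), (0.186, 126), (0.183, 127), (0.039, 127), (0.036, 129), (0.033, 127), (0.03, 127), (0.027, 128), (0.024, 128), (0.021, 132), (0.018, 149), (0.015, 176), (0.012, 196), (0.009, 206), (0.006, 206), (0.003, 206), (-0.0, 205), (-0.003, 206), (-0.006, 205), (-0.009, 205), (-0.012, 206), (-0.015, 205), (-0.018, 205), (-0.021, 205), (-0.024, 205), (-0.027, 204), (-0.03, 206), (-0.033, 205), (-0.036, 206), (-0.039, 205)]
top3 -0.02 [(0.24, 90), (0.237, 87), (0.234, 82), (0.231, 73), (0.228, 77), (0.225, 84), (0.222, 93), (0.219, 105), (0.216, 117), (0.213, 122), (0.21, 137), (0.207, 168), (0.204, 202), (0.201, 204), (0.198, 205), (0.195, 205), (0.192, 204), (0.189, 205), (0.186, 205), (0.183, 205)]
top3 -0.03 [(0.24, 85), (0.237, 89), (0.234, 93), (0.231, 96), (0.228, 98), (0.225, 93), (0.222, 87), (0.219, 97), (0.216, 121), (0.213, 126), (0.21, 153), (0.207, 187), (0.204, 201), (0.201, 205), (0.198, 205), (0.195, 205), (0.192, 205), (0.189, 204), (0.186, 204), (0.183, 205)]
```

>>> {"api": "play_rows", "payload": {
  "plan": [
    [[1,0,-0.002,0,0],[1,0,-0.004,0,0],[1,0,-0.005,0,0],[1,0,-0.005,0,0],[1,0,0.005,0,0],[1,-0.01,0.015,0,0],[1,-0.04,0.015,0,0],[1,-0.06,0.015,0,0],[1,-0.06,0.015,0,0]]
  ]
}}

```text
clock: 5.1
position: [0.5086, -0.0344, 0.1543]
ee_rot: [0.059, 0.707, 0.061, -0.702]
contact_force: [-0.2, 0.1, -0.3]
width: 0.0001
```

Run:
```python
from h import *
rep()
im,_=look('top','top4');look('scene','scene4')
cv2.imwrite('pics/top4c.png',cv2.resize(cv2.imread('pics/top4.png')[195:260,280:365],None,fx=8,fy=8,interpolation=cv2.INTER_CUBIC))
cv2.imwrite('pics/scene4c.png',cv2.resize(cv2.imread('pics/scene4.png')[140:320,200:420],None,fx=3.2,fy=3.2,interpolation=cv2.INTER_CUBIC))
g=cv2.cvtColor(im,cv2.COLOR_RGB2GRAY)
print([(round(float(y),3),int(g[tuple(proj('top',b2w(-.02,y,.076))[::-1].round().astype(int))])) for y in np.arange(.222,.19,-.002)])
i=im.astype(int);m=(i[...,0]>130)&(i[...,1]<90)&(i[...,2]<90);m[:195]=0;m[260:]=0;m[:,:280]=0;m[:,360:]=0
q=np.argwhere(m)[:,::-1];W=np.array([w2b(ray('top',a,b,.058)) for a,b in q]);print(len(q),W.min(0),W.max(0),W.mean(0));print(cv2.minAreaRect(W[:,:2].astype(np.float32)))
a=proj('top',b2w(.025,-.155,.058));print('axis px',a,(a-[280,195])*8)
X=W[:,:2]-[.025,-.155];r=np.hypot(*X.T);far=r>.028;print('angle',np.degrees(np.arctan2(X[far,1].mean(),-X[far,0].mean())),r.max())
```

```text
t 5.1 box [ 0.0008 -0.0168  0.1543] w [ 0.5086 -0.0344  0.1543] F [-0.21  0.1  -0.33] width 0.00013071997794202424 box-frame F [-0.19, 0.13]
tool axes cols in box
 [[ 0.006  0.003 -1.   ]
 [ 0.003 -1.    -0.003]
 [-1.    -0.003 -0.006]]
[(0.222, 91), (0.22, 106), (0.218, 106), (0.216, 130), (0.214, 161), (0.212, 190), (0.21, 191), (0.208, 201), (0.206, 201), (0.204, 202), (0.202, 202), (0.2, 203), (0.198, 203), (0.196, 204), (0.194, 204), (0.192, 204)]
60 [-0.0219919  -0.15813933  0.058     ] [ 0.02821437 -0.13843744  0.058     ] [ 0.00671176 -0.14684281  0.058     ]
((0.002429170534014702, -0.14717558026313782), (0.01643380895256996, 0.0495922714471817), 80.1286849975586)
axis px [330.39754979 221.50340853] [403.18039834 212.02726825]
angle 18.820389065353147 0.04852999768343457
```

View pics/top4c.png

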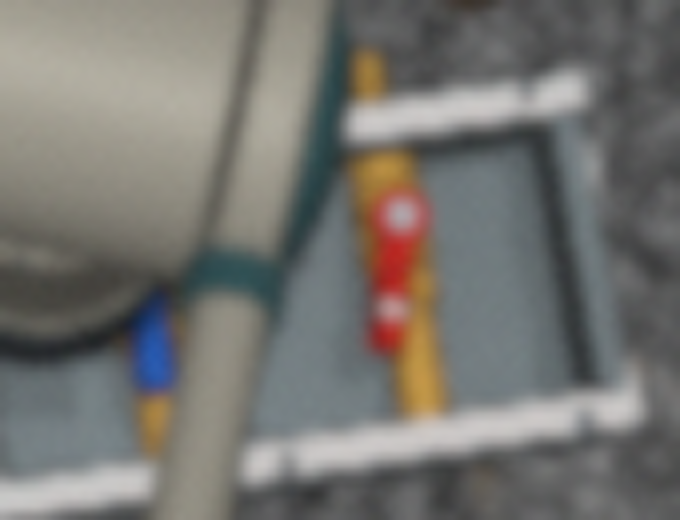

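View pics/scene4c.png

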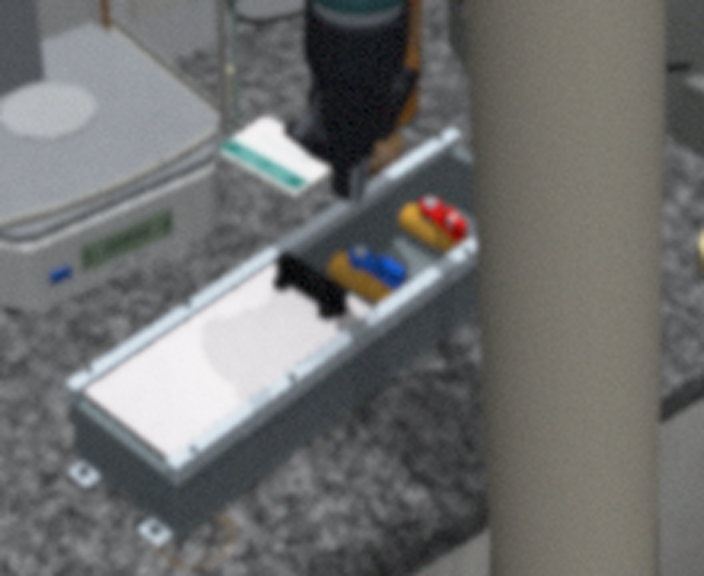

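>>> {"api": "play_rows", "payload": {
  "plan": [
    [[1,0,0.04,0.01,0],[1,0,0.08,0.02,0],[1,0.01,0.12,0.02,0],[1,0.02,0.158,0.02,0],[1,0.04,0.158,0.02,0],[1,0.06,0.158,0.02,0],[1,0.06,0.158,0.02,0]]
  ]
}}

```text
clock: 5.9
position: [0.5101, -0.1915, 0.0868]
ee_rot: [-0.056, -0.702, -0.063, 0.707]
contact_force: [-0.4, 0.4, 0.1]
width: 0.0001
```

Run:
```python
from h import *
rep();print(shift(b2w(-.019,-.175,.053)))
look('scene','scene5');look('top','top5')
cv2.imwrite('pics/top5c.png',cv2.resize(cv2.imread('pics/top5.png')[165:315,180:420],None,fx=3.3,fy=3.3))
```

```text
t 5.9 box [-0.0238 -0.172   0.0868] w [ 0.5101 -0.1915  0.0868] F [-0.36  0.35  0.09] width 5.0960386861677126e-05 box-frame F [-0.3, 0.41]
tool axes cols in box
 [[-0.006  0.002 -1.   ]
 [ 0.011 -1.    -0.002]
 [-1.    -0.011  0.006]]
[ 0.0338  0.0034 -0.005 ]
```

View pics/top5c.png

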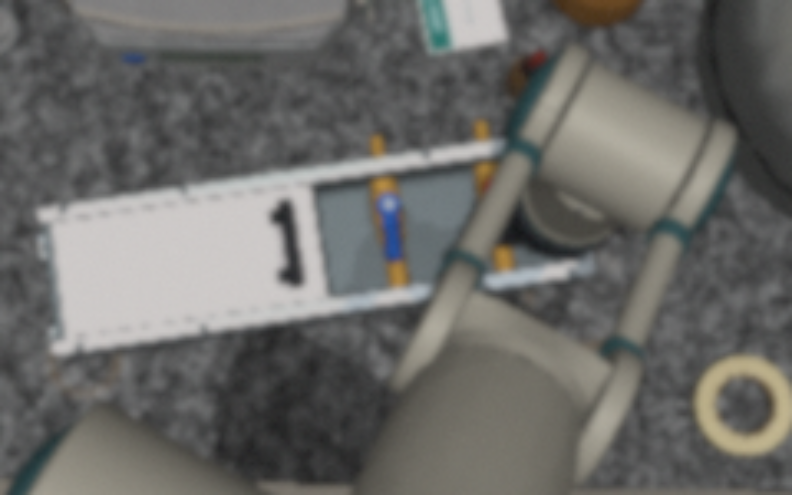

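The cover sits fully left (left edge at crop x≈55), and the blue handle lies along its pipe at (390,230). Next is the descent beside the red handle.

>>> {"api": "play_rows", "payload": {
  "plan": [
    [[1,0,0.003,-0.005,0],[1,0.012,0.0035,-0.005,0],[1,0.024,0.0035,-0.005,0],[1,0.033,0.0035,-0.005,0],[1,0.033,0.0035,-0.005,0]]
  ]
}}

```text
clock: 6.5
position: [0.5166, -0.1937, 0.0549]
ee_rot: [-0.057, -0.703, -0.063, 0.706]
contact_force: [0.2, 0.5, 0.9]
width: -0.0
```

Run:
```python
from h import *
rep()
for th in np.arange(0.,1.65,.15).tolist()+[1.6]:
    d=np.array([-np.cos(th),np.sin(th)]);n=np.array([np.sin(th),np.cos(th)])
    P=np.array([.025,-.155])+.034*d-.005*n-[.011,.010]
    print(round(th,2),P.round(4),shift(b2w(*P,.053)))
```

```text
t 6.5 box [-0.0178 -0.1752  0.0549] w [ 0.5166 -0.1937  0.0549] F [0.22 0.54 0.91] width -3.2376639304290926e-05 box-frame F [0.3, 0.49]
tool axes cols in box
 [[-0.004  0.003 -1.   ]
 [ 0.009 -1.    -0.003]
 [-1.    -0.009  0.004]]
0.0 [-0.02 -0.17] [ 0.002  -0.0052  0.0022]
0.15 [-0.0204 -0.1649] [ 0.002  -0.0103  0.0025]
0.3 [-0.02   -0.1597] [ 0.0021 -0.0155  0.0021]
0.45 [-0.0188 -0.1547] [ 0.0021 -0.0205  0.0009]
0.6 [-0.0169 -0.1499] [ 0.0021 -0.0253 -0.001 ]
0.75 [-0.0143 -0.1455] [ 0.0022 -0.0297 -0.0036]
0.9 [-0.0111 -0.1415] [ 0.0022 -0.0337 -0.0069]
1.05 [-0.0073 -0.138 ] [ 0.0022 -0.0372 -0.0107]
1.2 [-0.003  -0.1351] [ 0.0022 -0.04   -0.0149]
1.35 [ 0.0017 -0.1329] [ 0.0022 -0.0422 -0.0196]
1.5 [ 0.0066 -0.1314] [ 0.0022 -0.0437 -0.0245]
1.6 [ 0.01   -0.1309] [ 0.0022 -0.0442 -0.0279]
```

>>> {"api": "play_rows", "payload": {
  "plan": [
    [[1,0.002,-0.005,0.002,0],[1,0.002,-0.0103,0.0025,0],[1,0.002,-0.0155,0.002,0],[1,0.002,-0.0205,0.001,0],[1,0.002,-0.0253,-0.001,0],[1,0.002,-0.0297,-0.0036,0],[1,0.002,-0.0337,-0.007,0],[1,0.002,-0.0372,-0.0107,0],[1,0.002,-0.04,-0.015,0],[1,0.002,-0.04,-0.015,0]]
  ]
}}

```text
clock: 7.5
position: [0.5237, -0.1501, 0.0529]
ee_rot: [-0.056, -0.702, -0.064, 0.707]
contact_force: [-4.0, 1.5, 0.9]
width: 0.0003
```

Run:
```python
from h import *
rep()
look('scene','scene6');look('top','top6')
cv2.imwrite('pics/s6c.png',np.hstack([cv2.resize(cv2.imread('pics/top6.png')[185:275,280:370],(390,390),interpolation=2),cv2.resize(cv2.imread('pics/scene6.png')[150:260,290:400],(390,390),interpolation=2)]))
for th in [1.2,1.35,1.5,1.57,1.6]:
    d=np.array([-np.cos(th),np.sin(th)]);n=np.array([np.sin(th),np.cos(th)])
    P=np.array([.025,-.155])+.034*d-.005*n-[.011,.010]
    print(round(th,2),P.round(4),shift(b2w(*P,.053)))
```

```text
t 7.5 box [-0.0035 -0.1334  0.0529] w [ 0.5237 -0.1501  0.0529] F [-3.99  1.53  0.9 ] width 0.0002976845364350867 box-frame F [-3.68, 2.17]
tool axes cols in box
 [[-0.007  0.003 -1.   ]
 [ 0.012 -1.    -0.003]
 [-1.    -0.012  0.007]]
1.2 [-0.003  -0.1351] [-0.0001  0.0011 -0.0003]
1.35 [ 0.0017 -0.1329] [-0.0001 -0.0011 -0.0049]
1.5 [ 0.0066 -0.1314] [-0.0001 -0.0025 -0.0099]
1.57 [ 0.009 -0.131] [-0.0001 -0.003  -0.0122]
1.6 [ 0.01   -0.1309] [-0.0001 -0.0031 -0.0133]
```

View pics/s6c.png

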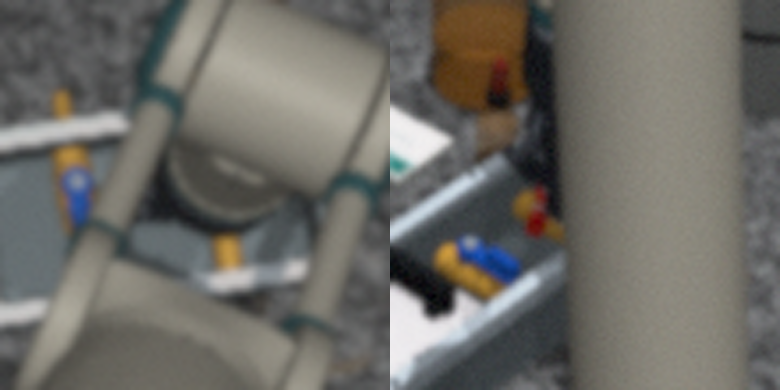

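The red handle has turned to roughly 1.2 rad, and the contact force is about 4 N. I'll finish the arc.

>>> {"api": "play_rows", "payload": {
  "plan": [
    [[1,0,-0.001,-0.0035,0],[1,0,-0.002,-0.007,0],[1,0,-0.0025,-0.01,0],[1,0,-0.003,-0.012,0],[1,0,-0.003,-0.0135,0],[1,0,-0.003,-0.0135,0]]
  ]
}}

```text
clock: 8.2
position: [0.5356, -0.1439, 0.0527]
ee_rot: [-0.055, -0.701, -0.065, 0.708]
contact_force: [-4.6, 2.2, 1.8]
width: -0.0004
```

Run:
```python
from h import *
rep()
```

```text
t 8.2 box [ 0.0092 -0.1293  0.0527] w [ 0.5356 -0.1439  0.0527] F [-4.63  2.19  1.85] width -0.00041727396797620344 box-frame F [-4.2, 2.93]
tool axes cols in box
 [[-0.008  0.002 -1.   ]
 [ 0.014 -1.    -0.003]
 [-1.    -0.014  0.008]]
```

>>> {"api": "play_rows", "payload": {
  "plan": [
    [[1,0,0,-0.001,0],[1,0,0,-0.002,0],[1,0,0,-0.002,0]]
  ]
}}

```text
clock: 8.5
position: [0.5365, -0.1435, 0.0526]
ee_rot: [-0.055, -0.7, -0.065, 0.709]
contact_force: [-7.6, -1.9, 2.8]
width: -0.0006
```

Run:
```python
from h import *
rep()
```

```text
t 8.5 box [ 0.0102 -0.129   0.0526] w [ 0.5365 -0.1435  0.0526] F [-7.6  -1.88  2.78] width -0.0005623719632698557 box-frame F [-7.81, -0.59]
tool axes cols in box
 [[-0.01   0.002 -1.   ]
 [ 0.015 -1.    -0.003]
 [-1.    -0.015  0.01 ]]
```

Force is rising to about 8 N, so the handle is close to its stop. I'll back straight off, rise, move left and check.

>>> {"api": "play_rows", "payload": {
  "plan": [
    [[1,0,0,0.006,0],[1,0,0.002,0.014,0],[1,0,0.002,0.014,0],[1,-0.03,0.002,0.014,0],[1,-0.07,0.002,0.014,0],[1,-0.11,0.002,0.02,0],[1,-0.12,0.002,0.06,0],[1,-0.12,-0.04,0.1,0],[1,-0.12,-0.08,0.14,0],[1,-0.12,-0.12,0.18,0],[1,-0.12,-0.16,0.2,0],[1,-0.12,-0.16,0.2,0]]
  ]
}}

```text
clock: 9.7
position: [0.3098, -0.0183, 0.1767]
ee_rot: [-0.054, -0.7, -0.066, 0.709]
contact_force: [-0.6, 0.5, 0.0]
width: -0.0002
```

Run:
```python
from h import *
rep()
im,_=look('top','top7');look('scene','scene7')
cv2.imwrite('pics/top7c.png',np.hstack([cv2.resize(cv2.imread('pics/top7.png')[195:260,280:365],(510,390),interpolation=2),cv2.resize(cv2.imread('pics/scene7.png')[150:260,290:370],(283,390),interpolation=2)]))
i=im.astype(int);m=(i[...,0]>130)&(i[...,1]<90)&(i[...,2]<90);m[:200]=0;m[260:]=0;m[:,:280]=0;m[:,360:]=0
q=np.argwhere(m)[:,::-1];W=np.array([w2b(ray('top',a,b,.058)) for a,b in q]);print(len(q),W.min(0),W.max(0));
X=W[:,:2]-[.025,-.155];r=np.hypot(*X.T);far=r>.028;print('angle',np.arctan2(X[far,1].mean(),-X[far,0].mean()),r.max())
```

```text
t 9.7 box [-0.1926  0.0322  0.1767] w [ 0.3098 -0.0183  0.1767] F [-0.61  0.47  0.04] width -0.00021208951141195445 box-frame F [-0.52, 0.56]
tool axes cols in box
 [[-0.011  0.003 -1.   ]
 [ 0.017 -1.    -0.003]
 [-1.    -0.017  0.011]]
60 [ 0.01727648 -0.15543173  0.058     ] [ 0.03322484 -0.10716192  0.058     ]
angle 1.630551584141709 0.047942700663280165
```

View pics/top7c.png

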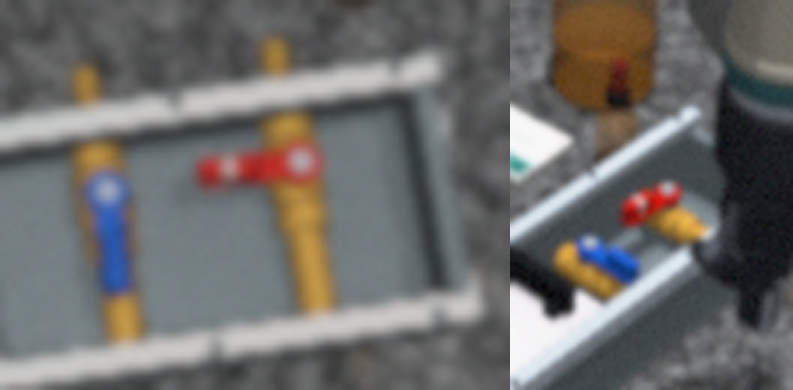

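View pics/top7.png

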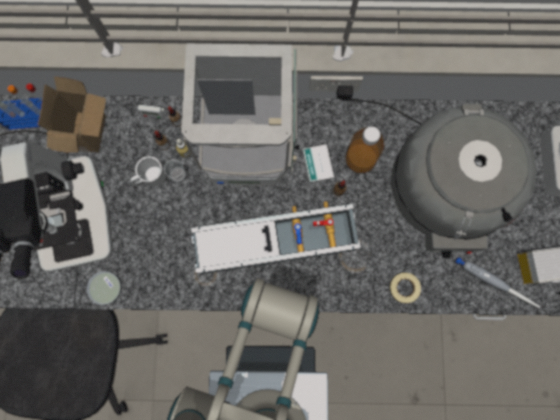

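The red handle is at about 1.6 rad, pointing left across its pipe. Blue is open along its pipe, the cover is at its left end, and the bystanders are where they were: dropper (340,187), tape (405,288), mug (149,172). The arm is clear, so I'm handing in.

Run:
```python
from h import *
print(np.abs(manip.get_state()['qd']).max());print(manip.sign_off())
```

```text
0.06845934138626476
the job is handed in; nothing more can be done
None
```

I pushed the cover all the way left with the shut fingertips, then turned the red handle (the right-hand valve) clockwise until it was shut. I handed the job in at about 10 s on the robot's clock. The sign-off gave no verdict.

Last checks, from the camera images and force readings:
- **Cover:** about 0.21 m along, against a stop at 0.215 m and a required 0.19 m.
- **Red handle:** about 1.6 rad (measured 1.63, which is 0.01 above the 1.62 stop and within camera error); 1.42 rad counts as shut.
- **Blue handle:** still lying along its pipe, near 0 rad by eye; I did not measure its angle.
- **Forces:** the readings I took after each move peaked at about 8 N sideways against the handle. I did not record force during the moves themselves.
- **Bystanders:** in the final top view all five were where they started, judged by eye.
- **Arm:** well clear of everything, though one joint still read 0.07 rad/s when I handed in.

No check failed or disagreed beyond that small angle error.

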